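# Screw the indicator plug into the transit case

### The arm

A 6-joint arm with a two-finger parallel gripper is mounted at the origin on the work surface. World frame = base frame: x ahead of the robot, y to its left, z up, the work surface at z = 0. Lengths are in m, angles in rad, forces in N, time in s.
With the tool pointing down it reaches from about 0.35 to 0.975 m from the base axis. Payload 4.9 kg.
Tool frame: the origin (TCP) lies midway between the tips of the shut fingers; the grasp point (between the pads) lies 19 mm behind it (manip.pinch_z is the distance from the TCP to the grasp point, in m); z points along the fingers, y is the direction in which the jaws open and shut (so a half turn about z gives the same grasp; the last joint's range is limited). The gripper opens to 85 mm and grips with 20 to 120 N. Pads are 22 mm wide; open, the fingers measure 114 mm over their backs; the gripper's body (76 mm by 85 mm) begins 54 mm behind the grasp point. The pads swing forward as they close: fully open they stand 13 mm farther back than shut.
Start: joints at [-1.334, 0.053, 1.613, -0, 1.476, -0.119], TCP at [0.218, -0.586, 0.207] pointing down, gripper open.
Joint ranges: [-3.01, 3.01], [-1.01, 2.22], [0.06, 2.58], [-1.02, 4.17], [0.09, 2.62], [-3.14, 3.14]. Speed limits (rad/s): [2.57, 2.57, 3.14, 3.14, 3.14, 3.14].

### API

Orientations are given as a unit quaternion [w, x, y, z].
In Python, from plant import manip gives the robot as it stands.
- The arm moves only by the tool drive_tool, never from a script. Its argument "commands" is text: rows parted by semicolons, each of 5 numbers parted by spaces: the finger opening in mm, from 0 to 85.4, then the shift along the tool's x, y, z in units of 30 mm (1.0 is 30 mm), then the turn about the tool's z in degrees. A call has exactly 8 rows; each row shifts and turns the commanded pose from where the row before left it, along the tool's axes as they then stand; what a row does not reach is not made up. A row lasts 1/8 s, in which the tool goes at most 62.5 mm and 10.7 degrees, less where a joint would pass 70% of its speed; a pose out of reach is approached as far as the arm can. A call is refused whole if a number of a shift passes 1 or a number of a turn 10.7, either way. A call with a gripper value outside its range is refused whole. The fingers move at their own pace and stop on an object; the grip force is fixed at half the most. Time passes only in rows, so rows that do not move let the fingers close, or fill a call up. It gives the time, the measured TCP pose, the force and the opening at its end, in the units of the state.
- manip.state(): the state, without advancing time (a new reading comes with each control period).
- manip.grab_frame(name): name is "scene" or "top"; returns the picture (400x640x3 uint8, red, green, blue); there is no depth.
- manip.camera_params(name): a dict with "fx", "fy", "cx", "cy" (pixels), "xyz" and "orientation" of the camera in the world. Camera axes: x right, y down, z forward; pixel columns grow to the right and rows downward; lengths in m; the calibration is good to about 2 mm. A picture is of the moment at which its call begins. camera_params takes no time and is no camera call.
- manip.job_done(): hands the job in, once; it reports no verdict.
The state is a dict: "time": time; "joint_pos": joint angles; "joint_vel": joint speeds; "joint_efforts": joint torques, N m; "tool_pos": TCP position; "tool_rot": TCP orientation; "contact_force": force on the tool from outside, world axes, zero at the start; "ft_torque": the same for the moment, N m; "gripper_width": opening from 0.0 (shut) to 1.0 (fully open).
Only numpy, scipy, OpenCV 4.12 (cv2) and the standard library are available. Lean on these libraries where they do the work, as an engineer would, in place of code of your own. Each camera call takes 0.05 s, during which the arm holds its last target. There are 200 camera calls.

### The job

Fit the indicator plug with the orange grip into the threaded neck on top of the olive transit case: set it upright in the neck, turn it backwards (anticlockwise) under light pressure until it drops into the thread start, then screw it in clockwise until its flange sits flush on the neck all round, and let go. Never force it, and leave the rest of the kit where it is.

Things in the scene. Friction and masses are not known exactly. Their poses are not given: they have to be found in the camera images.
- plug: Metal screw plug, about 0.22 kg, 69.4 mm tall, hanging upright by its flange in a black cup (72 mm wide, 36 mm tall). Origin: centre of the nose tip; z up the plug. Nose tapers from 20 mm wide at the tip to 34 mm at 8 mm up; shank 34 mm wide; silver flange disc 64 mm wide from 29.4 to 35.4 mm up; orange grip bar from there to 69.4 mm up.
- grip (a point): Centre of the plug's orange grip bar, 52.4 mm above the plug's origin. The bar is 54 mm long (x), 16 mm wide (y), 34 mm tall: pinch it across the 16 mm with the fingertips just clear of the flange, whose top is 17 mm below this point.
- lugs (a point): On the plug's axis, 12 mm above its origin, level with its three thread lugs: round steel pins 6 mm thick, 120 degrees apart, ending 25 mm from the axis, one of them along +x.
- port (a point): Centre of the mouth of the silver neck on top of the case, level with its rim, 111 mm above the bench. Rigid vertical ring, 66 mm wide outside, 52.6 mm inside, 36 mm deep. Plug's origin relative to this point: -29.4 mm when fully home (flange on the rim). The way in clears the shank by about 1.2 mm all round.
- thread_top (a point): On the neck's axis, 4 mm below the rim: the top of the brass thread inside (right-hand, three equal starts; where they lie round the neck is unknown, differs each time, does not follow the case). Lugs resting on it put the plug's origin 13 to 15 mm below the rim (10 on a stop tooth). Clockwise here jams lugs on stop teeth; anticlockwise rises 2 mm and reaches a start within 105 degrees.
- thread_start (a point): On the neck's axis, 15 mm below the rim: floor of the starts, wells 30 degrees wide with a stop at the anticlockwise end. Lugs that drop in (9 to 11 mm, push suddenly unopposed) put the plug's origin 24 mm below the rim. Clockwise then runs the lugs down under the thread, 5.4 mm in 50 degrees (after up to 20 of level): home after 55 to 75 degrees; hard stop after 90 to 105. Play up and down 1.2 mm.
- case: Olive transit case, fixed to the bench, 200 (x) x 280 (y) x 75 mm. Origin: centre of its underside; the neck's axis passes 30 mm from the origin along the case's -x. A low carrying handle (16 mm high) lies 60 mm to the +x side.
- flask: Bystander: tan flask, 70 mm wide, 170 mm tall, standing.
- torch: Bystander: black torch, 145 mm long, lying.
- battery: Bystander: black battery pack 70 x 110 x 35 mm.
- spare_ring: Bystander: black rubber sealing ring, 64 mm across, 6 mm thick, flat on the bench.
- driver: Bystander: screwdriver lying on the bench.
- dustcap: Bystander: red plastic dust cap, 66 mm across, with a 24 mm knob, sitting on the other cup.
There are look-alikes about, which are no part of the job. What is shaped like the plug but pink or turquoise is not meant.

How it is judged:
By the outcome, as a careful person would: the job done as asked, in the order asked, and still so for the second after the job is handed in, with the robot touching nothing.
It also fails if it takes over 70 s, if anything falls off the work surface, if the arm or the gripper's body presses on something with over 40 N, if the wrist force passes 120 N, or if a joint passes its speed limit or range.

## Working session

There is one attempt and no reset: what is moved stays moved. The work goes in short steps, Python scripts to look and compute and a tool call to move; the robot and the scene stay as the last step left them, time stands still between calls to the robot, and variables do not carry over. Pictures are saved under pics/ and viewed, about 8 in all and at most 12, crops included, and the job is handed in when it is done.

Besides the shell and the picture viewer there is one more tool, called after ">>>" as a command line: name --argument value ..., lists and objects as JSON in quotes. drive_tool: Moves the arm, as the interface text tells. Its arguments: {"type":"object","properties":{"commands":{"type":"string"}},"required":["commands"]}

```bash
ls; mkdir -p pics
python3 - <<'E'
from plant import manip
import cv2,numpy as np
for n in("scene","top"):
    im=manip.grab_frame(n); cv2.imwrite(f"pics/{n}0.png",im[:,:,::-1]); print(n,manip.camera_params(n))
print(manip.state(),manip.pinch_z)
E
```

```text
pics
scene {'fx': 392.44924084120555, 'fy': 392.44924084120555, 'cx': 322.53456414193647, 'cy': 194.2637221988101, 'xyz': array([ 1.1847604 , -0.28806619,  0.67845711]), 'orientation': array([-0.31982274,  0.70401618,  0.58006725, -0.25611837])}
top {'fx': 519.8842875285219, 'fy': 519.8842875285219, 'cx': 325.17627757044227, 'cy': 190.5440079714169, 'xyz': array([ 0.36266581, -0.1493099 ,  1.40104026]), 'orientation': array([ 0.05993596, -0.70433392,  0.70520384, -0.05485397])}
{'time': 0.1, 'joint_pos': array([-1.33400923e+00,  5.32950897e-02,  1.61417331e+00,  4.57196065e-06,
        1.47601224e+00, -1.19009913e-01]), 'joint_vel': array([ 1.26844857e-03,  9.69467068e-05, -1.59532879e-03, -7.86507146e-04,
        3.17794849e-04,  1.18249922e-03]), 'joint_efforts': array([-2.37519453e-04, -3.94906676e+01, -3.71362031e+01, -1.14212141e-04,
        3.93681752e-03, -7.24481339e-06]), 'tool_pos': array([ 0.21756058, -0.58525105,  0.20597345]), 'tool_rot': array([-9.42489973e-04,  9.84217350e-01,  1.76961345e-01, -5.32866911e-05]), 'contact_force': array([ 0.14265933,  0.8483633 , -0.56494038]), 'ft_torque': array([-0.02023983,  0.05751303,  0.00245977]), 'gripper_width': 1.002987686312892} 0.0187
```

View pics/scene0.png

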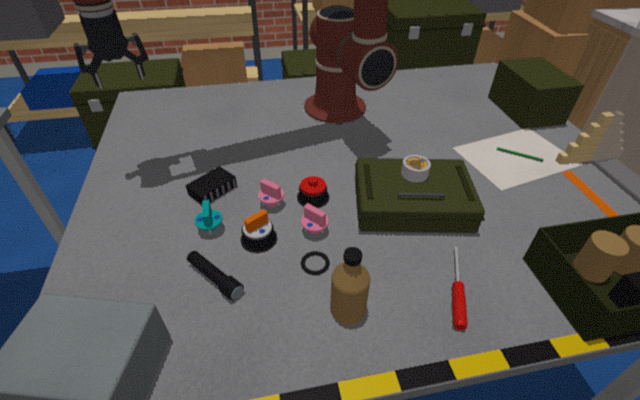

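View pics/top0.png

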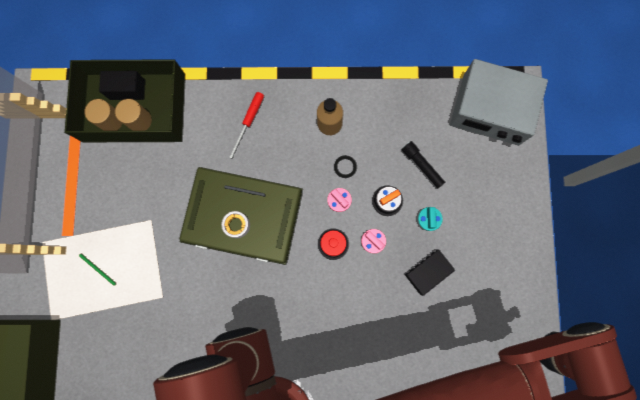

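Candidates: the plug with an orange bar on a silver disc is at scene (257,222) / top (388,200). The look-alikes are pink at top (340,200) and (374,240), and turquoise at (430,218). The dust cap at (333,243) is red, and the flat orange strip at top (70,190) is not a plug. I choose the orange one; the neck is at top (235,224) / scene (416,168). Next I measure both.

```bash
cat > h.py <<'E'
from plant import manip
import cv2,numpy as np
from scipy.spatial.transform import Rotation as R
P={n:manip.camera_params(n) for n in("scene","top")}
def ray(n,u,v):
    p=P[n]; q=p["orientation"]; M=R.from_quat([q[1],q[2],q[3],q[0]])
    return np.array(p["xyz"]),M.apply([(u-p["cx"])/p["fx"],(v-p["cy"])/p["fy"],1])
def onz(n,uv,z):
    o,d=ray(n,*uv); return o+d*(z-o[2])/d[2]
def proj(n,X):
    p=P[n]; q=p["orientation"]; c=R.from_quat([q[1],q[2],q[3],q[0]]).inv().apply(np.array(X)-p["xyz"])
    return np.array([p["fx"]*c[0]/c[2]+p["cx"],p["fy"]*c[1]/c[2]+p["cy"]])
def cross(a,b):
    (o1,d1),(o2,d2)=ray("top",*a),ray("scene",*b)
    s=np.linalg.lstsq(np.c_[d1,-d2],o2-o1,rcond=None)[0]
    A,B=o1+s[0]*d1,o2+s[1]*d2; return (A+B)/2,np.linalg.norm(A-B)
def blob(m,roi):
    x0,y0,x1,y1=roi; k=np.zeros(m.shape,np.uint8); k[y0:y1,x0:x1]=m[y0:y1,x0:x1]
    c=max(cv2.findContours(k,cv2.RETR_EXTERNAL,cv2.CHAIN_APPROX_NONE)[0],key=cv2.contourArea); return c
def orange(im):
    h=cv2.cvtColor(im,cv2.COLOR_RGB2HSV); return cv2.inRange(h,(5,150,90),(18,255,255))
def silver(im):
    h=cv2.cvtColor(im,cv2.COLOR_RGB2HSV); return cv2.inRange(h,(0,0,140),(180,60,255))
E
python3 - <<'E'
from h import *
im=manip.grab_frame("top"); sc=manip.grab_frame("scene")
c=blob(orange(im),(365,180,410,225)); r=cv2.minAreaRect(c); print("bar",r)
print(onz("top",r[0],.076))
b=np.array([onz("top",p,.076)[:2] for p in cv2.boxPoints(r)]); print(np.round(b,4))
for i in(0,1):
    e=b[i+1]-b[i]; print(np.linalg.norm(e),np.degrees(np.arctan2(e[1],e[0])))
c2=blob(orange(sc),(235,200,280,245)); print("scene bar",cv2.minAreaRect(c2),onz("scene",cv2.minAreaRect(c2)[0],.06))
# flange disc
m=cv2.bitwise_or(silver(im),orange(im)); c=cv2.convexHull(blob(m,(365,180,410,225))); e=cv2.minEnclosingCircle(c); E=cv2.fitEllipse(c)
print("flange",e,E,onz("top",E[0],.042))
c=cv2.convexHull(blob(silver(im),(215,205,255,245))); E=cv2.fitEllipse(c); print("neck top",E,onz("top",E[0],.111))
c=cv2.convexHull(blob(silver(sc),(395,145,440,185))); print("neck scene",cv2.boundingRect(c))
X=onz("top",E[0],.111); print(proj("scene",X))
# case
h=cv2.cvtColor(im,cv2.COLOR_RGB2HSV); c=blob(cv2.inRange(h,(25,60,30),(45,255,140)),(170,155,310,275)); r=cv2.minAreaRect(c); print("case",r,onz("top",r[0],.075))
a=cv2.resize(im[165:265,190:420],None,fx=3.4,fy=3.4,interpolation=2)
b=cv2.resize(sc[130:260,190:450],None,fx=3,fy=3,interpolation=2)[:260*1]
s=cv2.resize(sc[190:260,230:285],None,fx=3.4,fy=3.4,interpolation=2); s2=cv2.resize(sc[145:195,385:445],None,fx=4,fy=4)
o=np.zeros((590,800,3),np.uint8); o[:340,:782]=a; o[345:345+s.shape[0],:s.shape[1]]=s; o[345:545,300:540]=s2
cv2.imwrite("pics/c1.png",o[:,:,::-1])
E
```

```text
bar ((389.79412841796875, 196.82350158691406), (5.65945291519165, 21.43732452392578), 59.03623962402344)
[ 0.56323958 -0.30623364  0.076     ]
[[ 0.5553 -0.2787]
 [ 0.5839 -0.3266]
 [ 0.5712 -0.3338]
 [ 0.5426 -0.2859]]
0.055851016527415545 -59.09433639929342
0.014596962516065431 -150.4272026583266
scene bar ((256.3586120605469, 220.2596435546875), (13.689544677734375, 26.0101318359375), 59.534454345703125) [ 0.56117409 -0.30558827  0.06      ]Traceback (most recent call last):
  File "<stdin>", line 10, in <module>
cv2.error: OpenCV(4.12.0) /io/opencv/modules/imgproc/src/shapedescr.cpp:361: error: (-201:Incorrect size of input array) There should be at least 5 points to fit the ellipse in function 'fitEllipseNoDirect'
```

Run:
```python
from h import *
im=manip.grab_frame("top"); sc=manip.grab_frame("scene")
def hull(m,roi):
    x0,y0,x1,y1=roi; ys,xs=np.nonzero(m[y0:y1,x0:x1]); return cv2.convexHull(np.c_[xs+x0,ys+y0].astype(np.float32))
def sil(im,v=110): 
    h=cv2.cvtColor(im,cv2.COLOR_RGB2HSV); return cv2.inRange(h,(0,0,v),(180,70,255))
c=hull(cv2.bitwise_or(orange(im),sil(im,150)),(376,188,401,213)); e=cv2.minEnclosingCircle(c); print("flange",e,onz("top",e[0],.042), e[1]*1.36/519.9)
h=cv2.cvtColor(im,cv2.COLOR_RGB2HSV)
for v in(110,150):
    c=hull(sil(im,v),(215,205,255,245)); E=cv2.fitEllipse(c); print("neck top",E,onz("top",E[0],.111),"diam",np.mean(E[1])*1.29/519.9)
c=hull(sil(sc,130),(398,148,435,184)); print("neck scene",cv2.boundingRect(c))
X=onz("top",E[0],.111); print(X,proj("scene",X))
t=np.linspace(0,6.283,60); pr=np.array([proj("scene",X+[.033*np.cos(a),.033*np.sin(a),0]) for a in t]); print("pred rim",pr.min(0),pr.max(0))
c=blob(cv2.inRange(h,(25,60,30),(45,255,140)),(170,155,310,275)); r=cv2.minAreaRect(c); print("case",r,onz("top",r[0],.075))
a=cv2.resize(im[165:265,190:420],None,fx=3.4,fy=3.4,interpolation=2)
s=cv2.resize(sc[190:260,230:285],None,fx=3.4,fy=3.4,interpolation=2); s2=cv2.resize(sc[145:195,385:445],None,fx=4,fy=4)
o=np.zeros((590,800,3),np.uint8); o[:340,:782]=a; o[345:345+s.shape[0],:s.shape[1]]=s; o[345:545,300:540]=s2
cv2.imwrite("pics/c1.png",o[:,:,::-1])
```

```text
flange ((388.0, 200.0), 16.970661163330078) [ 0.55991723 -0.30535416  0.042     ] 0.04439334330088269
neck top ((234.5169677734375, 224.1349639892578), (27.648996353149414, 27.89856719970703), 96.28924560546875) [0.48980189 0.08585312 0.111     ] diam 0.06891359586765226
neck top ((234.357666015625, 223.84796142578125), (25.885387420654297, 26.7080020904541), 60.495506286621094) [0.49051951 0.08627035 0.111     ] diam 0.06524857902416795
neck scene (403, 154, 27, 18)
[0.49051951 0.08627035 0.111     ] [416.32958952 163.0300763 ]
pred rim [402.44613946 154.93068256] [430.33507652 171.56330193]
case ((240.50827026367188, 214.8253173828125), (109.36734771728516, 77.49250030517578), 12.171459197998047) [0.51730391 0.07767079 0.075     ]
```

View pics/c1.png

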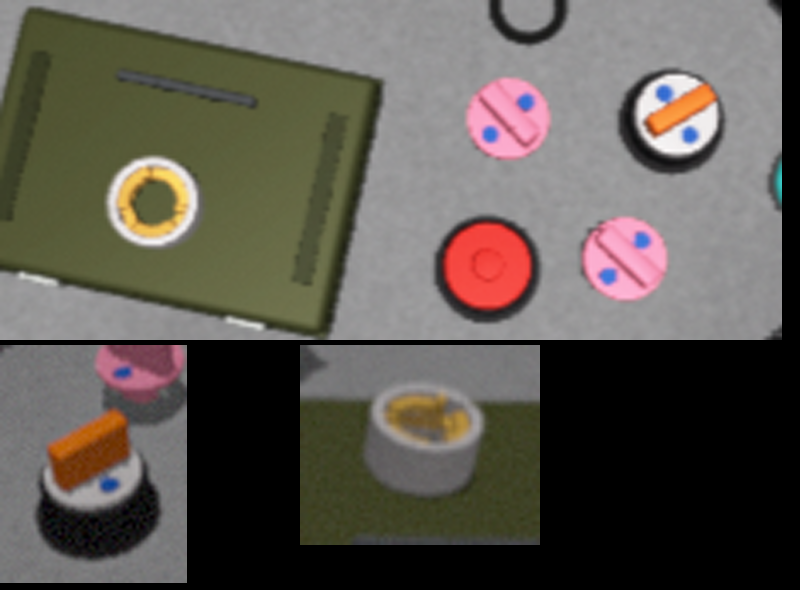

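The crop confirms the choice: an orange bar on a silver flange in a black cup. Top and scene agree on the bar at (0.5625, -0.306) and the neck at (0.490, 0.086). The bar's yaw is 121°. Starting the approach.

>>> drive_tool --commands "85 1 -0.335 0 0;85 1 -0.335 0 0;85 1 -0.335 0 0;85 1 -0.335 0 0;85 1 -0.335 0 0;85 1 -0.335 0 0;85 1 -0.335 0 0;85 1 -0.335 0 0"

```text
time: 1.3
tool_pos: [0.4154, -0.4261, 0.2071]
tool_rot: [0.0, 0.984, 0.177, 0.0]
contact_force: [-0.2, 0.6, 0.2]
gripper_width: 0.995
```

>>> drive_tool --commands "85 1 -0.335 0 0;85 1 -0.335 0 0;85 1 -0.335 0 0;85 1 -0.335 0 0;85 1 -0.335 0 0;85 1 -0.335 0 0;85 0 0 0 -10;85 0 0 0 -10"

```text
time: 2.3
tool_pos: [0.5627, -0.3071, 0.2069]
tool_rot: [-0.0, 0.937, 0.348, -0.0]
contact_force: [-0.4, -0.1, -0.3]
gripper_width: 0.995
```

>>> drive_tool --commands "85 0 0 0.2 -10;85 0 0 0.2 -10;85 0 0 0.2 -10;85 0 0 0.2 -10;85 0 0 0.2 -10;85 0 0 0.2 -10;85 0 0 0.2 -10;85 0 0 0.2 -10"

```text
time: 3.3
tool_pos: [0.5623, -0.3076, 0.1588]
tool_rot: [-0.0, 0.495, 0.869, 0.0]
contact_force: [-0.2, -0.2, 0.5]
gripper_width: 0.996
```

>>> drive_tool --commands "85 0.04 0.03 0.6 0;85 0 0 0.6 0;85 0 0 0.6 0;85 0 0 0.6 0;85 0 0 0.6 0;85 0 0 0.5 0;85 0 0 0.2 0;85 0 0 0 0"

```text
time: 4.3
tool_pos: [0.5625, -0.3061, 0.0477]
tool_rot: [-0.0, 0.497, 0.868, 0.0]
contact_force: [0.7, 0.5, -0.2]
gripper_width: 0.995
```

Run:
```python
from h import *
im=manip.grab_frame("top"); sc=manip.grab_frame("scene")
a=cv2.resize(im[150:250,330:450],None,fx=4,fy=4,interpolation=2); b=cv2.resize(sc[150:270,190:330],None,fx=4,fy=4,interpolation=2)[:400,:320]
b=cv2.resize(sc[160:260,215:295],None,fx=4,fy=4,interpolation=2)
cv2.imwrite("pics/g1.png",np.hstack([a,b])[:,:,::-1]); print(manip.state()["tool_pos"])
```

```text
[ 0.5631121  -0.30653544  0.04894329]
```

View pics/g1.png

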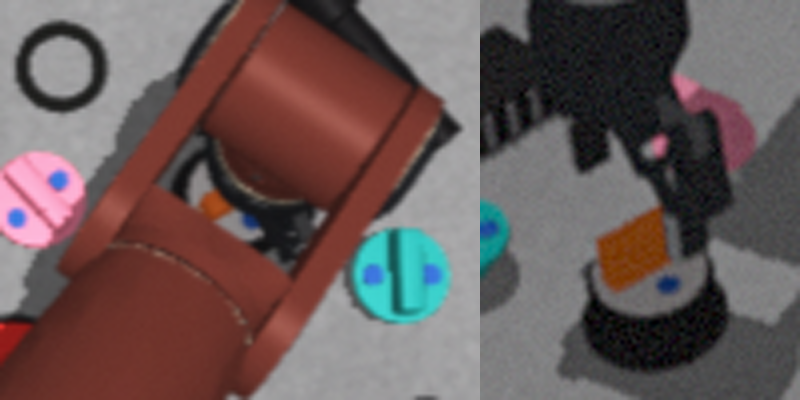

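The view shows the open fingers straddling the orange bar, the near one at (690,200) and the far one at (590,150), with nothing else touched. Closing now.

>>> drive_tool --commands "60 0 0 0 0;40 0 0 0 0;25 0 0 0 0;0 0 0 0 0;0 0 0 0 0;0 0 0 0 0;0 0 0 0 0;0 0 0 0 0"

```text
time: 5.4
tool_pos: [0.5628, -0.3062, 0.0484]
tool_rot: [0.0, 0.497, 0.868, 0.0]
contact_force: [0.1, 0.7, 3.6]
gripper_width: 0.154
```

Run:
```python
from h import *
sc=manip.grab_frame("scene"); s=manip.state(); print(s["tool_pos"],s["gripper_width"],s["contact_force"],s["ft_torque"])
cv2.imwrite("pics/g2.png",cv2.resize(sc[160:260,205:305],None,fx=5,fy=5,interpolation=2)[:,:,::-1])
```

```text
[ 0.5627858  -0.30622851  0.04849307] 0.15535665041667504 [-0.44313028  0.25645404  3.36505267] [0.14776304 0.00759278 0.01099317]
```

View pics/g2.png

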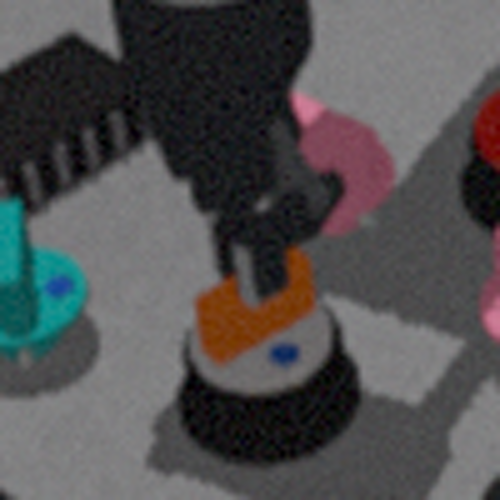

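The bar is gripped and the pad tips sit around mid-bar (255,300). I'll re-grip about 4 mm deeper for better leverage, then lift.

>>> drive_tool --commands "40 0 0 0 0;40 0 0 0 0;40 0 0 0.13 0;0 0 0 0 0;0 0 0 0 0;0 0 0 0 0;0 0 0 0 0;0 0 0 0 0"

```text
time: 6.45
tool_pos: [0.5623, -0.306, 0.0439]
tool_rot: [-0.0, 0.497, 0.868, 0.0]
contact_force: [0.4, -0.0, -1.6]
gripper_width: 0.165
```

>>> drive_tool --commands "0 0 0 -0.3 0;0 0 0 -0.8 0;0 0 0 -0.9 0;0 0 0 -0.9 0;0 0 0 -0.9 0;0 0 0 -0.9 0;0 0 0 -0.3 0;0 0 0 0 0"

```text
time: 7.45
tool_pos: [0.5627, -0.3063, 0.1948]
tool_rot: [0.001, 0.497, 0.868, -0.0]
contact_force: [0.4, 0.2, -1.5]
gripper_width: 0.16
```

Run:
```python
from h import *
im=manip.grab_frame("top");sc=manip.grab_frame("scene"); s=manip.state(); print(s["tool_pos"],s["tool_rot"],s["gripper_width"],s["contact_force"],s["ft_torque"],s["joint_pos"])
a=cv2.resize(sc[90:260,185:325],None,fx=3.5,fy=3.5,interpolation=2)
cv2.imwrite("pics/g3.png",a[:,:,::-1])
```

```text
[ 0.56188508 -0.30571563  0.19262354] [-1.19681666e-03  4.97093036e-01  8.67696415e-01  1.08078464e-04] 0.16389164534377512 [-0.81247405  0.29946289 -3.06214329] [ 0.05275867  0.05177617 -0.06001369] [-6.14548148e-01  9.74119238e-02  1.59007246e+00 -1.02613617e-05
  1.45651162e+00 -1.14485178e+00]
```

View pics/g3.png

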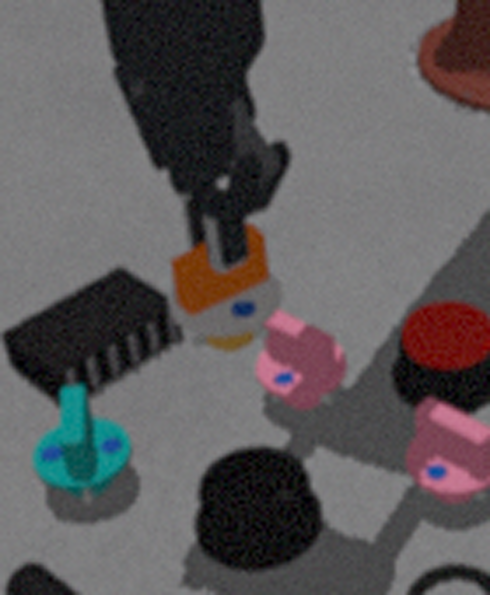

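The plug is lifted clear, upright and still gripped. Now to above the neck.

>>> drive_tool --commands "0 0.5 0.18 0 0;0 0.96 0.35 0 0;0 0.96 0.35 0 0;0 0.96 0.35 0 0;0 0.96 0.35 0 0;0 0.96 0.35 0 0;0 0.96 0.35 0 0;0 0.96 0.35 0 0"

```text
time: 8.55
tool_pos: [0.5199, -0.0774, 0.1931]
tool_rot: [-0.001, 0.497, 0.868, 0.0]
contact_force: [0.3, -0.2, -1.8]
gripper_width: 0.161
```

>>> drive_tool --commands "0 0.96 0.35 0 0;0 0.96 0.35 0 0;0 0.96 0.35 0 0;0 0.96 0.35 0 0;0 0.96 0.35 0 0;0 0.46 0.17 0 0;0 0 0 0.3 0;0 0 0 0 0"

```text
time: 9.55
tool_pos: [0.4901, 0.0852, 0.1836]
tool_rot: [-0.001, 0.497, 0.868, -0.001]
contact_force: [-0.5, 0.7, -2.2]
gripper_width: 0.159
```

```bash
cat > m.py <<'E'
from h import *
def meas(name=None):
    sc=manip.grab_frame("scene"); s=manip.state(); t=np.array(s["tool_pos"])
    print(t,s["tool_rot"],s["gripper_width"],s["contact_force"],s["joint_pos"][5])
    c=proj("scene",t).astype(int); print("tcp px",c)
    m=orange(sc); cc=blob(m,(c[0]-30,c[1]-30,c[0]+30,c[1]+30)); print("bar box",cv2.boundingRect(cc),cv2.minAreaRect(cc))
    # predicted silhouette of the bar if centred on the TCP axis, bottom 2 mm below TCP
    q=s["tool_rot"]; M=R.from_quat([q[1],q[2],q[3],q[0]])
    pts=np.array([proj("scene",t+M.apply([x,y,z])) for x in(-.027,.027) for y in(-.008,.008) for z in(.0025,-.0315)],np.float32)
    print("pred box",cv2.boundingRect(pts),"px/mm y",proj("scene",t+[0,.001,0])-proj("scene",t))
    if name:
        x0,y0=c[0]-60,max(c[1]-70,0); cv2.imwrite(name,cv2.resize(sc[y0:y0+130,x0:x0+120],None,fx=4.5,fy=4.5,interpolation=2)[:,:,::-1]); print("crop",x0,y0)
E
python3 -c "
from m import *
meas('pics/n1.png')"
```

```text
[0.49049492 0.08507432 0.18417097] [-6.55637072e-04  4.97525114e-01  8.67449103e-01 -6.20591333e-04] 0.16031950243089677 [ 0.31022153  0.25222224 -1.44093018] -0.5068987325650711
tcp px [421 137]
bar box (412, 123, 19, 19) ((419.75006103515625, 132.75001525878906), (13.435027122497559, 19.798988342285156), 45.0)
pred box (410, 119, 25, 26) px/mm y [ 0.41372164 -0.04403122]
crop 361 67
```

View pics/n1.png

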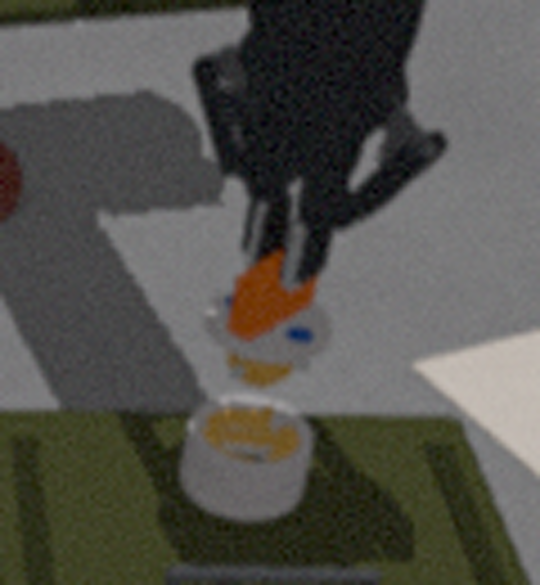

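Run:
```python
from m import *
a=np.array([.4902,.0852,.180]);n=np.array([.4902,.0862,.111])
print(proj("scene",a),proj("scene",n))
sc=np.mean([manip.grab_frame("scene").astype(float) for _ in range(6)],0).astype(np.uint8)
h=cv2.cvtColor(sc,cv2.COLOR_RGB2HSV)
for y in range(134,148,2): print(y,[(x,*map(int,h[y,x][1:])) for x in list(range(402,412))+list(range(428,440))])
for y in(160,162,164): print(y,[(x,*map(int,h[y,x][1:])) for x in list(range(398,406))+list(range(427,436))])
cv2.imwrite("pics/avg.png",sc[:,:,::-1])
```

```text
[420.9453613  138.82358768] [416.25260979 162.95418159]
134 [(402, 4, 120), (403, 2, 120), (404, 2, 122), (405, 4, 122), (406, 4, 125), (407, 2, 129), (408, 6, 122), (409, 7, 110), (410, 13, 102), (411, 39, 92), (428, 206, 114), (429, 151, 113), (430, 71, 107), (431, 9, 108), (432, 2, 115), (433, 4, 121), (434, 4, 122), (435, 8, 123), (436, 4, 121), (437, 2, 119), (438, 2, 120), (439, 2, 119)]
136 [(402, 2, 122), (403, 2, 121), (404, 2, 121), (405, 0, 120), (406, 6, 121), (407, 4, 126), (408, 9, 117), (409, 5, 106), (410, 10, 105), (411, 20, 101), (428, 24, 105), (429, 7, 103), (430, 3, 102), (431, 5, 100), (432, 5, 102), (433, 5, 107), (434, 2, 115), (435, 4, 122), (436, 2, 121), (437, 2, 119), (438, 4, 118), (439, 2, 118)]
138 [(402, 4, 121), (403, 2, 122), (404, 4, 121), (405, 4, 121), (406, 0, 113), (407, 13, 102), (408, 5, 98), (409, 5, 101), (410, 5, 102), (411, 54, 104), (428, 16, 98), (429, 3, 97), (430, 3, 101), (431, 8, 102), (432, 8, 101), (433, 5, 101), (434, 2, 107), (435, 2, 119), (436, 2, 123), (437, 4, 123), (438, 2, 121), (439, 2, 120)]
140 [(402, 4, 120), (403, 4, 1
[... 1413 characters left out ...]
04, 4, 128), (405, 9, 109), (427, 8, 99), (428, 13, 79), (429, 37, 55), (430, 83, 40), (431, 115, 42), (432, 109, 54), (433, 120, 66), (434, 116, 64), (435, 113, 63)]
162 [(398, 114, 65), (399, 106, 65), (400, 118, 65), (401, 102, 65), (402, 33, 86), (403, 6, 122), (404, 6, 119), (405, 29, 106), (427, 16, 97), (428, 5, 104), (429, 8, 96), (430, 20, 63), (431, 78, 39), (432, 115, 40), (433, 94, 54), (434, 136, 60), (435, 117, 63)]
164 [(398, 104, 66), (399, 107, 67), (400, 110, 67), (401, 93, 66), (402, 25, 81), (403, 5, 93), (404, 8, 98), (405, 8, 100), (427, 85, 102), (428, 10, 102), (429, 8, 101), (430, 20, 77), (431, 72, 46), (432, 117, 35), (433, 124, 39), (434, 107, 43), (435, 114, 58)]
```

Flange centre is at px 420.3 against 420.9 predicted from the TCP, so the plug sits about 1.5 mm towards -y in the grip. The neck is at 416.05, which fits y ≈ 0.086. I'll shift 2 mm along tool x and descend until just inside the mouth.

>>> drive_tool --commands "0 0.06 0.01 0 0;0 0 0 0.3 0;0 0 0 0.3 0;0 0 0 0.3 0;0 0 0 0.25 0;0 0 0 0.15 0;0 0 0 0.08 0;0 0 0 0 0"

```text
time: 10.9
tool_pos: [0.4903, 0.0876, 0.1438]
tool_rot: [0.0, 0.497, 0.868, -0.0]
contact_force: [0.3, 0.1, -2.8]
gripper_width: 0.162
```

>>> drive_tool --commands "0 0 0 0.06 0;0 0 0 0.06 0;0 0 0 0.06 0;0 0 0 0.06 0;0 0 0 0.06 0;0 0 0 0 0;0 0 0 0 0;0 0 0 0 0"

```text
time: 11.9
tool_pos: [0.4903, 0.0876, 0.1349]
tool_rot: [0.0, 0.497, 0.868, 0.0]
contact_force: [-0.2, -0.2, -3.4]
gripper_width: 0.164
```

```bash
python3 -c "
from m import *
meas('pics/n2.png'); print(manip.state()['ft_torque'])"
```

```text
[0.49036985 0.08755533 0.13492819] [1.05107340e-04 4.97090058e-01 8.67698945e-01 6.07773069e-05] 0.1605664699482463 [-0.43970823 -0.064115   -1.22126779] -0.5031352281573039
tcp px [418 154]
bar box (410, 141, 18, 19) ((417.0384216308594, 149.80767822265625), (12.480754852294922, 19.691856384277344), 56.3099365234375)
pred box (408, 137, 23, 25) px/mm y [ 0.39936142 -0.04534129]
crop 358 84
[-0.01503478  0.02875206  0.01303814]
```

View pics/n2.png

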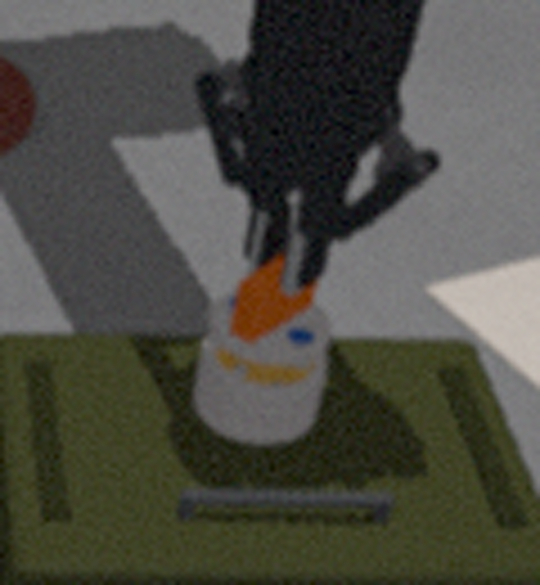

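The plug is inside the mouth with no side force. Now feeling for the thread top.

>>> drive_tool --commands "0 0 0 0.03 0;0 0 0 0 0;0 0 0 0.03 0;0 0 0 0 0;0 0 0 0 0;0 0 0 0 0;0 0 0 0 0;0 0 0 0 0"

```text
time: 12.95
tool_pos: [0.4907, 0.0876, 0.134]
tool_rot: [0.0, 0.497, 0.868, 0.0]
contact_force: [-1.6, -0.1, 5.5]
gripper_width: 0.163
```

>>> drive_tool --commands "0 0 0 0.01 -3;0 0 0 0 -3;0 0 0 0 -3;0 0 0 0 -3;0 0 0 0 -3;0 0 0 0 -3;0 0 0 0 -3;0 0 0 0 0"

```text
time: 13.95
tool_pos: [0.4909, 0.0873, 0.1345]
tool_rot: [0.001, 0.331, 0.944, -0.0]
contact_force: [-2.8, -0.1, 8.4]
gripper_width: 0.163
```

```bash
cat > s.py <<'E'
from plant import manip
import numpy as np
s=manip.state(); q=s["tool_rot"]; print("yaw",np.degrees(2*np.arctan2(q[2],q[1])),"F",np.round(s["contact_force"],1),"T",np.round(s["ft_torque"],2),"pos",np.round(s["tool_pos"],4),"j6",np.degrees(s["joint_pos"][5]))
E
python3 s.py
```

```text
yaw 141.39721785844904 F [-2.8 -0.1  8.4] T [-0.17  0.66 -0.05] pos [0.4909 0.0873 0.1345] j6 -49.838919345308305
```

>>> drive_tool --commands "0 0.018 -0.015 0 -3;0 0 0 0 -3;0 0 0 0 -3;0 0 0 0 -3;0 0 0 0 -3;0 0 0 0 -3;0 0 0 0 -3;0 0 0 0 0"

```text
time: 14.95
tool_pos: [0.4906, 0.087, 0.1347]
tool_rot: [0.001, 0.153, 0.988, -0.0]
contact_force: [-3.2, -2.3, 7.9]
gripper_width: 0.159
```

```bash
python3 s.py
```

```text
yaw 162.3993370203931 F [-3.2 -2.3  7.9] T [-0.31  0.6  -0.04] pos [0.4906 0.087  0.1347] j6 -70.84250026331169
```

The side force rotates with the turn because the plug's offset in the grip swings it round. I'll compensate and continue.

>>> drive_tool --commands "0 0.02 -0.01 0 -3;0 0 -0.003 0 -3;0 0 -0.003 0 -3;0 0 -0.003 0 -3;0 0 -0.003 0 -3;0 0 -0.003 0 -3;0 0 -0.003 0 -3;0 0 0 0 0"

```text
time: 15.95
tool_pos: [0.4889, 0.0875, 0.1317]
tool_rot: [0.0, -0.029, 1.0, 0.001]
contact_force: [2.7, 3.1, -4.4]
gripper_width: 0.164
```

```bash
python3 s.py
```

```text
yaw 183.2803954055218 F [ 2.7  3.1 -4.4] T [ 0.6  -0.58 -0.55] pos [0.4889 0.0875 0.1317] j6 -91.80846204906005
```

The push vanished and z fell 3 mm, so a start was reached; the twist shows light contact with its stop. Back off a little clockwise, then ease down.

>>> drive_tool --commands "0 0 0.003 0 3;0 0 0.003 0 3;0 0 0 0 0;0 0 0 0 0;0 0 0 0.03 0;0 0 0 0.03 0;0 0 0 0 0;0 0 0 0 0"

```text
time: 16.95
tool_pos: [0.4888, 0.0871, 0.1309]
tool_rot: [-0.0, 0.023, 1.0, -0.0]
contact_force: [0.9, 1.5, -2.4]
gripper_width: 0.164
```

```bash
python3 s.py
```

```text
yaw 177.38703397328104 F [ 0.9  1.5 -2.4] T [ 0.12 -0.22 -0.06] pos [0.4888 0.0871 0.1309] j6 -85.88048827784257
```

>>> drive_tool --commands "0 -0.015 0.013 0.03 0;0 0 0 0.03 0;0 0 0 0.03 0;0 0 0 0.03 0;0 0 0 0.03 0;0 0 0 0.02 0;0 0 0 0 0;0 0 0 0 0"

```text
time: 17.95
tool_pos: [0.4893, 0.0875, 0.1258]
tool_rot: [0.0, 0.023, 1.0, -0.0]
contact_force: [-0.3, -0.6, -1.9]
gripper_width: 0.163
```

```bash
python3 s.py
```

```text
yaw 177.38695079764884 F [-0.3 -0.6 -1.9] T [-0.02  0.   -0.02] pos [0.4893 0.0875 0.1258] j6 -85.83716707880552
```

Completely free. Continue down to the floor of the start.

>>> drive_tool --commands "0 0 0 0.03 0;0 0 0 0 0;0 0 0 0.03 0;0 0 0 0 0;0 0 0 0.02 0;0 0 0 0 0;0 0 0 0 0;0 0 0 0 0"

```text
time: 18.95
tool_pos: [0.4897, 0.0875, 0.124]
tool_rot: [0.0, 0.023, 1.0, 0.0]
contact_force: [-0.6, -0.7, 4.0]
gripper_width: 0.162
```

```bash
python3 s.py
```

```text
yaw 177.38856599692255 F [-0.6 -0.7  4. ] T [-0.05  0.2  -0.  ] pos [0.4897 0.0875 0.124 ] j6 -85.83894839223552
```

On the floor of the start, a drop of about 10 mm as expected. Now clockwise.

>>> drive_tool --commands "0 0 0.002 0 3;0 0 0.002 0 3;0 0 0.002 0 3;0 0 0.002 0 3;0 0 0.002 0 3;0 0 0.002 0 3;0 0 0 0 0;0 0 0 0 0"

```text
time: 19.95
tool_pos: [0.4901, 0.0876, 0.124]
tool_rot: [0.001, 0.179, 0.984, 0.0]
contact_force: [1.9, -1.1, 3.9]
gripper_width: 0.157
```

```bash
python3 s.py
```

```text
yaw 159.42037014047568 F [ 1.9 -1.1  3.9] T [-0.21 -0.22 -0.03] pos [0.4901 0.0876 0.124 ] j6 -67.83499883505057
```

>>> drive_tool --commands "0 0 0.002 0.004 3;0 0 0.002 0.006 3;0 0 0.002 0.01 3;0 0 0.002 0.01 3;0 0 0.002 0.01 3;0 0 0.002 0.01 3;0 0 0 0 0;0 0 0 0 0"

```text
time: 20.95
tool_pos: [0.4896, 0.0883, 0.1221]
tool_rot: [-0.0, 0.33, 0.944, 0.0]
contact_force: [0.3, 0.8, 4.3]
gripper_width: 0.163
```

```bash
python3 s.py
```

```text
yaw 141.42998644490245 F [0.3 0.8 4.3] T [ 0.02  0.11 -0.08] pos [0.4896 0.0883 0.1221] j6 -49.80529737331068
```

>>> drive_tool --commands "0 0 0.002 0.011 3;0 0 0.002 0.011 3;0 0 0.002 0.011 3;0 0 0.002 0.011 3;0 0 0.002 0.011 3;0 0 0.002 0.011 3;0 0 0 0 0;0 0 0 0 0"

```text
time: 21.95
tool_pos: [0.49, 0.0883, 0.1201]
tool_rot: [0.0, 0.474, 0.881, 0.0]
contact_force: [0.1, -1.5, 4.1]
gripper_width: 0.162
```

```bash
python3 s.py
```

```text
yaw 123.43608999303518 F [ 0.1 -1.5  4.1] T [-0.1  -0.01 -0.09] pos [0.49   0.0883 0.1201] j6 -31.783592915289766
```

>>> drive_tool --commands "0 0 0 0.011 3;0 0 0 0.011 3;0 0 0 0.011 3;0 0 0 0.011 3;0 0 0 0.008 3;0 0 0 0 0;0 0 0 0 0;0 0 0 0 0"

```text
time: 22.95
tool_pos: [0.4901, 0.0884, 0.1188]
tool_rot: [0.0, 0.585, 0.811, 0.0]
contact_force: [-0.5, -0.7, 5.3]
gripper_width: 0.16
```

```bash
python3 s.py
```

```text
yaw 108.43667439790286 F [-0.5 -0.7  5.3] T [-0.04  0.04 -0.05] pos [0.4901 0.0884 0.1188] j6 -16.783767694507194
```

>>> drive_tool --commands "0 0 0 0.01 3;0 0 0 0.01 3;0 0 0 0.005 3;0 0 0 0 0;0 0 0 0 0;0 0 0 0 0;0 0 0 0 0;0 0 0 0 0"

```text
time: 23.95
tool_pos: [0.4905, 0.0885, 0.1188]
tool_rot: [0.0, 0.646, 0.763, 0.001]
contact_force: [-0.3, -0.1, 7.2]
gripper_width: 0.16
```

```bash
python3 s.py
```

```text
yaw 99.44894942144819 F [-0.3 -0.1  7.2] T [-0.01  0.17 -0.  ] pos [0.4905 0.0885 0.1188] j6 -7.791799209598043
```

Depth has stopped at 5.2 mm of travel and the push rises, so the flange is on the rim. A few more degrees to settle it.

>>> drive_tool --commands "0 0 0 0 3;0 0 0 0 3;0 0 0 0 0;0 0 0 0 0;0 0 0 -0.02 0;0 0 0 0 0;0 0 0 0 0;0 0 0 0 0"

```text
time: 24.95
tool_pos: [0.4906, 0.0886, 0.1188]
tool_rot: [0.001, 0.686, 0.728, 0.001]
contact_force: [2.5, -0.7, 5.9]
gripper_width: 0.164
```

```bash
python3 s.py; python3 -c "
from m import *
meas('pics/n3.png')"
```

```text
yaw 93.4144744059121 F [ 2.5 -0.7  5.9] T [ 0.14 -0.31 -0.01] pos [0.4906 0.0886 0.1188] j6 -1.762332623746647
[0.49059739 0.08854641 0.11883643] [6.03674818e-04 6.85728204e-01 7.27856939e-01 8.61184431e-04] 0.1595974558473345 [2.41378019 1.12242114 4.77233788] -0.030730880441634738
tcp px [417 160]
bar box (407, 147, 23, 16) ((418.04571533203125, 154.6396026611328), (13.821928024291992, 22.799057006835938), 85.91438293457031)
pred box (405, 145, 28, 20) px/mm y [ 0.3949348  -0.04572322]
crop 357 90
```

View pics/n3.png

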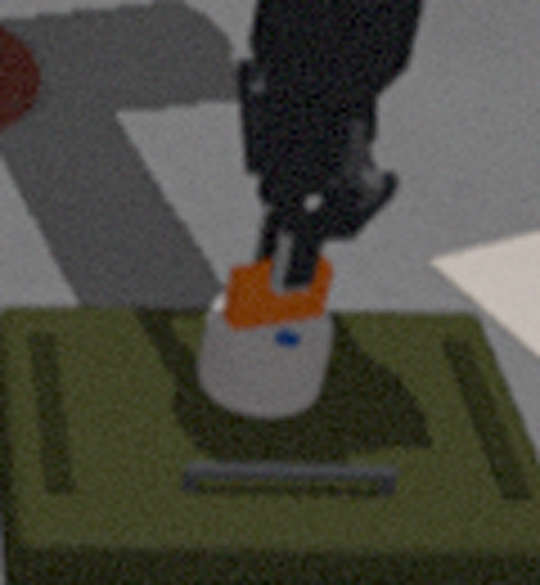

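Flange flush on the neck (crop 265,330), no gap or tilt visible. Brief gentle pull test, then back.

>>> drive_tool --commands "0 0 0 -0.04 0;0 0 0 -0.04 0;0 0 0 0 0;0 0 0 0 0;0 0 0 0 0;0 0 0 0 0;0 0 0 0 0;0 0 0 0 0"

```text
time: 26.0
tool_pos: [0.4894, 0.0884, 0.1202]
tool_rot: [-0.0, 0.686, 0.728, -0.0]
contact_force: [-0.7, -0.3, -5.3]
gripper_width: 0.162
```

>>> drive_tool --commands "0 0 0 0.04 0;0 0 0 0.04 0;0 0 0 0 0;0 0 0 0 0;0 0 0 0 0;0 0 0 0 0;0 0 0 0 0;0 0 0 0 0"

```text
time: 27.0
tool_pos: [0.4902, 0.0883, 0.1188]
tool_rot: [0.0, 0.686, 0.728, 0.0]
contact_force: [-1.3, -0.4, 4.4]
gripper_width: 0.163
```

```bash
python3 s.py
```

```text
yaw 93.38542911584277 F [-1.3 -0.4  4.4] T [-0.1   0.27  0.01] pos [0.4902 0.0883 0.1188] j6 -1.7322286731257435
```

It is retained, with about 1.3 mm play as specified, and reseats at the same depth. Release and retreat.

>>> drive_tool --commands "40 0 0 0 0;40 0 0 0 0;60 0 0 0 0;60 0 0 0 0;60 0 0 -0.4 0;60 0 0 -0.8 0;60 0 0 -1 0;60 0 0 -1 0"

```text
time: 28.0
tool_pos: [0.4899, 0.0884, 0.2161]
tool_rot: [0.0, 0.686, 0.728, 0.0]
contact_force: [1.1, -0.7, -0.2]
gripper_width: 0.704
```

>>> drive_tool --commands "60 -1 0 -0.5 0;60 -1 0 0 0;60 -1 0 0 0;60 -1 0 0 0;60 -1 0 0 0;60 -1 0 0 0;60 0 0 0 0;60 0 0 0 0"

```text
time: 29.0
tool_pos: [0.5005, -0.0909, 0.2298]
tool_rot: [0.0, 0.686, 0.728, 0.0]
contact_force: [0.7, 0.1, -0.1]
gripper_width: 0.702
```

```bash
python3 s.py
python3 - <<'E'
from h import *
im=manip.grab_frame("top");sc=manip.grab_frame("scene")
a=cv2.resize(sc[130:230,350:490],None,fx=4,fy=4,interpolation=2); b=cv2.resize(im[190:260,195:275],None,fx=3,fy=3,interpolation=2)
o=np.zeros((400,800,3),np.uint8); o[:,:560]=a; o[:210,560:800]=b; 
s=cv2.resize(sc,(240,150)); o[220:370,560:]=s
cv2.imwrite("pics/end.png",o[:,:,::-1])
E
```

```text
yaw 93.38610189819151 F [ 0.7  0.1 -0.1] T [ 0.03 -0.01 -0.02] pos [ 0.5005 -0.0909  0.2298] j6 -22.085668167818717
```

View pics/end.png

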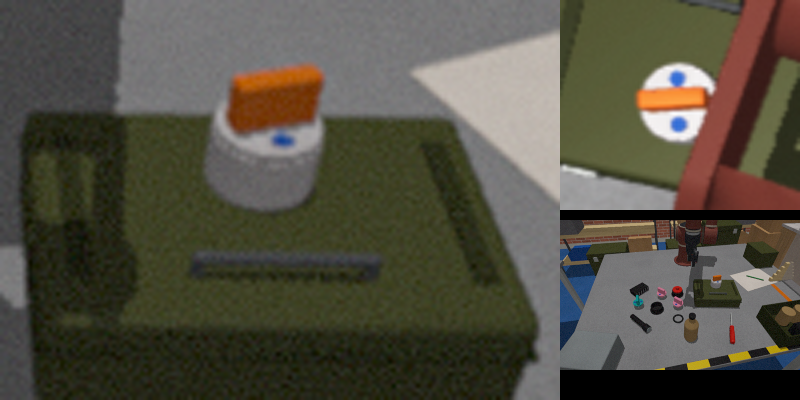

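The plug sits upright with its flange flush on the neck (crop 265,130). The rest of the kit looks unmoved and the robot is clear.

```bash
python3 -c "
from plant import manip
print(manip.job_done())"
```

```text
the job is handed in; nothing more can be done
None
```

The orange-grip plug is screwed into the neck of the olive case with its flange flush on the rim. I let go and handed the job in at about 29 s of the 70 s allowed.

- **Thread start:** I set the plug upright in the neck and turned it anticlockwise about 63° under roughly 10 N. The push then vanished, and the plug went down about 10 mm to the floor of the start. It touched the stop lightly there (0.55 N m), so I backed off 6° before lowering it.
- **Screwing in:** I turned it about 84° clockwise with about 4–7 N of downward force. It sank 5.2 mm (5.4 mm expected) and stopped.
- **Last checks:** A light pull of about 5 N moved it 1.4 mm and no further, so the thread holds it; the stated play is 1.2 mm. It went back to the same depth. The final picture shows the flange level on the neck, the rest of the kit apparently unmoved, and the gripper clear with no load on it.
- **Small disagreement:** The plug sat about 1.5 mm off-centre along its bar in the grip. This gave side forces of up to about 4 N while turning, so I shifted the arm to compensate.

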